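Shift the engraving slide to its second station with the index pin

TASK

Move the engraving slide to its other station and lock it there: pull the red T-handle of the sprung index pin out, turn it into its rest notch and let go so that the pin stays out by itself, then move the carriage (it has an orange fin to hold) all the way over to the other end stop, and finally turn the T-handle back so that the pin springs fully home into the second hole. Leave the pot with the blue lid and the bottle where they stand.

Things in the scene. Friction and masses are not known exactly. Their poses are not given: they have to be found in the camera images.
- fixture: Fixture bolted to the bench: grey bed 135 (x) x 270 (y) x 12 mm, two steel rails, dark end stops. Origin: on the bench under its middle; z up, y along the rails, away from the robot, -x = the side with the index pin, facing the robot's left. The pin leans 30 degrees from vertical: pulling direction (-0.5, 0, 0.866) in this frame, away from the hole mouth at (-0.030, 0, 0.045). Its dark round housing is 47 mm across.
- handle_grip (a point): Middle of the red T-handle bar (70 mm long, 15 mm thick; boss 19 mm across at the middle). z = pin axis, the pulling direction; y = along the bar; x = across it. Pinch across x, fingers pointing along -z. Home: 75 mm from the hole mouth along the axis, at (-0.0675, 0, 0.110) in the fixture's frame, bar parallel to the rails; 36 mm free from bar axis down to the aluminium cam. Moves and turns with the handle.
- pin (a joint): Pull of the index pin along its axis (m): 0 = fully home (end 9 mm deep in a carriage hole, carriage locked), 0.011 = hanging in the rest notch (end 2 mm clear of the carriage), above 0.014 the brass cross-pin clears the cam so that the handle can turn, 0.024 = end of travel. A spring pulls it home: 7 N at 0, 11 N in the notch, 12.5 N at 0.016, 15 N at 0.024.
- handle (a joint): Turn of the T-handle about the pin axis (rad), positive counter-clockwise seen from the handle's side: 0 = bar parallel to the rails, over the deep slot (the pin can go home); 1.22 (70 degrees) = rest notch, 3 mm deep. Range -0.06 to 1.32; turns only while pulled beyond 0.014; let go in between, it stands on the cam at about 0.014. Play in slot and notch about 0.08 rad.
- carriage (a joint): Travel of the carriage along the fixture's +y (m): 0 = at the stop where it starts (first hole under the pin), 0.08 = at the other stop, which lines the second hole up with the pin. Friction about 1.5 N; stays where left. Aluminium, 150 mm long, blue bevelled front rail with two 13 mm holes 80 mm apart, a dark square plate clamped on top.
- fin (a point): Middle of the orange fin that stands on the carriage: 44 mm (x) x 16 mm (y, along the travel) x 46 mm tall, its top 20 mm above this point, the carriage's top 28 mm below it. Axes as the fixture's. It moves with the carriage; the fin starts at (0.032, 0.018, 0.0785) in the fixture's frame.
- pot: Small clear pot with a dark blue lid, 43 mm across, 31 mm tall, loose, to be left alone. Origin: middle of its underside.
- bottle: Green tea bottle with an orange cap, 62 mm across, 178 mm tall, loose, to be left alone. Origin: middle of its underside.

How it is judged:
On the way, in this order (a step that is already met when the one before it is completed fails the run):
1. the pin hangs in its rest notch by itself: pulled out 8.5 to 13.5 mm, the handle turned past 1.08 rad, the fingers off it (value of joint pin between 0.0085 and 0.0135 m and value of joint handle above 1.08 rad and contact force between the fingers and pin below 0.1 N), for 0.3 s.
2. the carriage is at the other stop (within 3 mm) while the pin is still in its rest notch (value of joint pin between 0.0085 and 0.0135 m and value of joint handle above 1.08 rad and value of joint carriage above 0.077 m), for 0.2 s.
At the end, for the whole second after the job is handed in: the carriage is at the other stop (within 3 mm), the pin is fully home in the second hole (within 2.5 mm) with the T-handle parallel to the rails (within 0.15 rad), and both are at rest (value of joint carriage above 0.077 m and value of joint pin below 0.0025 m and value of joint handle between -0.15 and 0.15 rad and velocity of joint carriage between -0.005 and 0.005 m/s and velocity of joint pin between -0.005 and 0.005 m/s); the robot touches nothing.
It fails at once if the pot or the bottle is moved more than 30 mm or the bottle is tipped (distance of any of pot, bottle from where it was at the start of the episode above 0.03 m or angle between bottle's own z axis and vertical above 0.4 rad).
It also fails if it takes over 58 s, if anything falls off the work surface, if the arm or the gripper's body presses on something with over 40 N, if the wrist force passes 120 N, or if a joint passes its speed limit or range.

ROBOT

A 7-joint arm with a two-finger parallel gripper is mounted at the origin on the work surface; the furniture and walls round the work are solid. World frame = base frame: x ahead of the robot, y to its left, z up, the work surface at z = 0. Lengths are in m, angles in rad, forces in N, time in s.
With the tool pointing down it reaches from about 0.425 to 0.925 m from the base axis. Payload 6.8 kg.
Tool frame: the origin (TCP) lies at the very end of the fingers, on their centre line; the grasp point (between the pads) lies r.grasp_offset behind it (r.grasp_offset is the distance from the TCP to the grasp point, in m); z points along the fingers, y is the direction in which the jaws open and shut (so a half turn about z gives the same grasp; the last joint's range is limited). The gripper opens to 85 mm and grips with 20 to 120 N. Pads are 22 mm wide; open, the fingers measure 114 mm over their backs; the gripper's body (76 mm by 85 mm) begins 54 mm behind the grasp point. The pads swing forward as they close: fully open they stand 13 mm farther back than shut.
Start: joints at [-1.375, 0.477, 0.022, 1.555, -0.011, 1.109, -0.083], TCP at [0.202, 0.644, 0.231] pointing down, gripper open.
Joint ranges: [-2.96, 2.96], [-0.34, 2.1], [-1.41, 1.46], [0.24, 2.44], [-1.37, 4.51], [0.17, 1.92], [-2.96, 2.96]. Speed limits (rad/s): [2.39, 2.39, 3.14, 3.14, 3.14, 3.14, 3.14].

INTERFACE

Orientations are given as a rotation vector (axis times angle).
In Python, from bench import r gives the robot as it stands.
- The arm moves only by the shell command python3 -m jog 'ROWS' [FORCE]. ROWS is JSON, one flat list of numbers, 7 for each row, row after row: the turn, a rotation vector about the tool's x, y, z normalised to -1 to 1, where 1 is 180 degrees, then the shift along the tool's x, y, z normalised to -1 to 1, where 1 is 200 mm, then the opening, from 0 (shut) to 1 (fully open). In form: [wx, wy, wz, x, y, z, hand, wx, wy, wz, x, y, z, hand, ...]. A call has 1 to 12 rows; each row is the pose to reach, as a shift and turn from the pose measured when the call began, along the tool's axes at that moment, turning the shorter way round; what a row does not reach only later rows make up. A row lasts 1/10 s, in which the tool goes at most 50 mm and 8.59 degrees, less where a joint would pass 70% of its speed; a pose out of reach is approached as far as the arm can. A call with a number of a shift or a turn outside -1 to 1 is refused whole. A call with a gripper value outside its range is refused whole. The fingers move at their own pace and stop on an object; FORCE is the grip in N (left out, the last holds). Time passes only in rows, so rows that repeat a pose let the fingers close. It gives the time, the measured TCP pose, the force and the opening at its end, in the units of the state.
- r.get_obs(): the state, without advancing time (a new reading comes with each control period).
- r.grab_frame(name): name is "scene" or "top" or "wrist"; returns the picture (384x512x3 uint8, red, green, blue); there is no depth.
- r.calibration(name): a dict with "K" (3x3 intrinsics, pixels), "origin" and "rotation" of the camera in the world; the wrist camera has in their place "T_tool_cam" (4x4, takes a point from camera to tool coordinates, whose origin is the TCP and whose axes are the flange's). Camera axes: x right, y up, looking along -z (the intrinsics and any distortion apply to the point x, -y, -z); pixel columns grow to the right and rows downward; lengths in m; the calibration is good to about 2 mm. A picture is of the moment at which its call begins: read the wrist's pose just before it. calibration takes no time and is no camera call.
- r.hand_in(): hands the job in, once; it reports no verdict.
The state is a dict: "clock": time; "joints": joint angles; "qvel": joint speeds; "tau": joint torques, N m; "tcp_pos": TCP position; "orientation": TCP orientation; "contact_force": force on the tool from outside, world axes, zero at the start; "moment": the same for the moment, N m; "grip_width": finger opening in m.
Only numpy, scipy, OpenCV 4.12 (cv2) and the standard library are available. Lean on these libraries where they do the work, as an engineer would, in place of code of your own. Each camera call takes 0.05 s, during which the arm holds its last target.

## Working session

There is one attempt and no reset: what is moved stays moved. The work goes in short steps, Python scripts to look and compute and a shell command to move; the robot and the scene stay as the last step left them, time stands still between calls to the robot, and variables do not carry over. Pictures are saved under pics/ and viewed, and the job is handed in when it is done.

```bash
ls; mkdir -p pics; python3 - <<'E'
from bench import r
import cv2
o=r.get_obs()
for k in o: print(k,o[k])
print(r.grasp_offset)
for n in ("scene","top","wrist"):
    im=r.grab_frame(n); cv2.imwrite(f"pics/{n}0.png",im[:,:,::-1]); print(n,r.calibration(n))
E
```

```text
pics
clock 0.0
joints [-1.37511518  0.47781547  0.02230666  1.55652668 -0.01153332  1.10931479
 -0.08310416]
qvel [ 7.09268403e-05 -2.02930434e-03 -3.06956092e-04 -1.29727282e-03
 -1.56601820e-05  9.53583837e-04 -1.11792150e-04]
tau [ 2.38900257e-04 -5.96442389e+01  1.60798699e+00 -2.81197214e+01
  1.25356915e-02  9.27346176e-03  1.40639517e-05]
tcp_pos [0.20171094 0.64348514 0.23028302]
orientation [-4.75267776e-01 -3.10523808e+00  3.02784100e-03]
contact_force [-0.19007982 -0.34416125  0.09338461]
moment [ 0.00167504 -0.01177529 -0.0462247 ]
grip_width 0.08540689188364958
0.0187
scene {'K': array([[407.33126278,   0.        , 258.02165477],
       [  0.        , 407.33126278, 186.68324481],
       [  0.        ,   0.        ,   1.        ]]), 'origin': array([ 0.18346019, -0.40845536,  0.78135891]), 'rotation': array([ 0.78168077, -0.16810398, -0.44278586])}
top {'K': array([[383.55952896,   0.        , 251.52559565],
       [  0.        , 383.55952896, 186.50013348],
       [  0.        ,   0.        ,   1.        ]]), 'origin': array([0.3517718 , 0.20041023, 1.13838075]), 'rotation': array([ 0.10913544, -0.11496139, -1.54292312])}
wrist {'K': array([[297.20326061,   0.        , 258.42728297],
       [  0.        , 297.20326061, 191.2814655 ],
       [  0.        ,   0.        ,   1.        ]]), 'T_tool_cam': array([[ 8.38542607e-04,  9.44819964e-01,  3.27588969e-01,
         8.60961007e-02],
       [ 9.99999070e-01, -4.40023146e-04, -1.29063923e-03,
        -1.23485150e-04],
       [-1.07527498e-03,  3.27589747e-01, -9.44819454e-01,
        -1.43161630e-01],
       [ 0.00000000e+00,  0.00000000e+00,  0.00000000e+00,
         1.00000000e+00]])}
```

View pics/scene0.png

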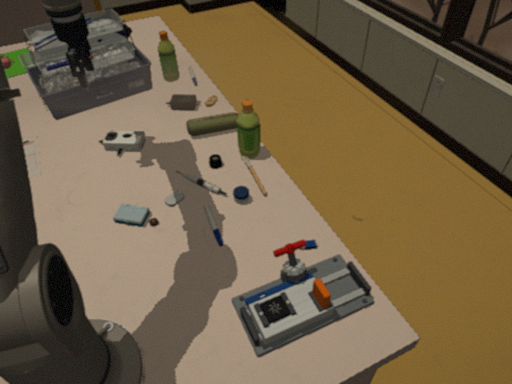

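View pics/top0.png

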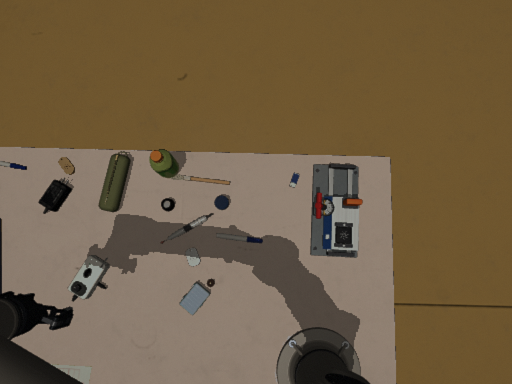

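View pics/wrist0.png

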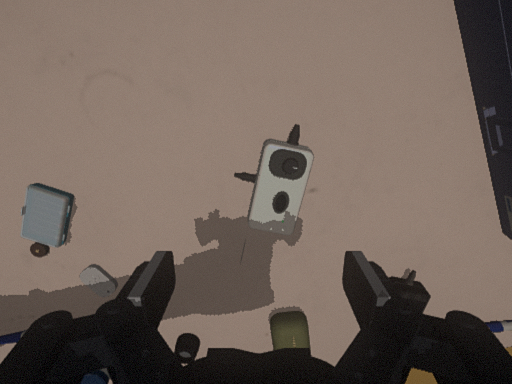

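The scene view shows the fixture (bed corners about (235,303), (268,348), (372,297), (340,258)). In the top view its bed spans about (312,164)–(358,255), with the red handle at (318,205) and the fin at (353,202). The pot (222,202) and bottle (163,162) are well away from it. I'll zoom in next.

```bash
python3 - <<'E'
import cv2
a=cv2.imread('pics/top0.png')[150:270,290:380]; cv2.imwrite('pics/t0z.png',cv2.resize(a,None,fx=5,fy=5,interpolation=cv2.INTER_CUBIC))
a=cv2.imread('pics/scene0.png')[225:355,225:385]; cv2.imwrite('pics/s0z.png',cv2.resize(a,None,fx=4.5,fy=4.5,interpolation=cv2.INTER_CUBIC))
E
```

```text
(no output)
```

View pics/t0z.png

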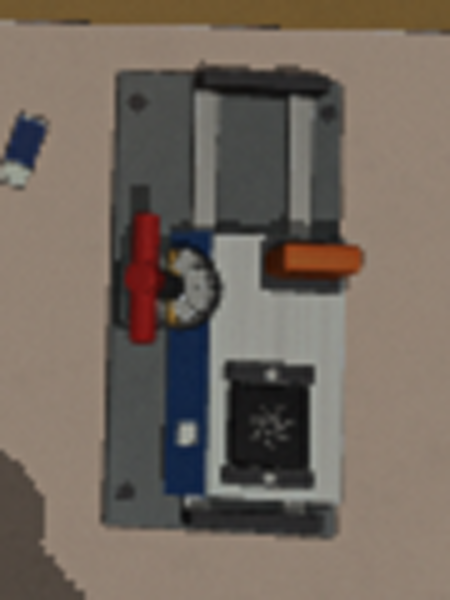

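View pics/s0z.png

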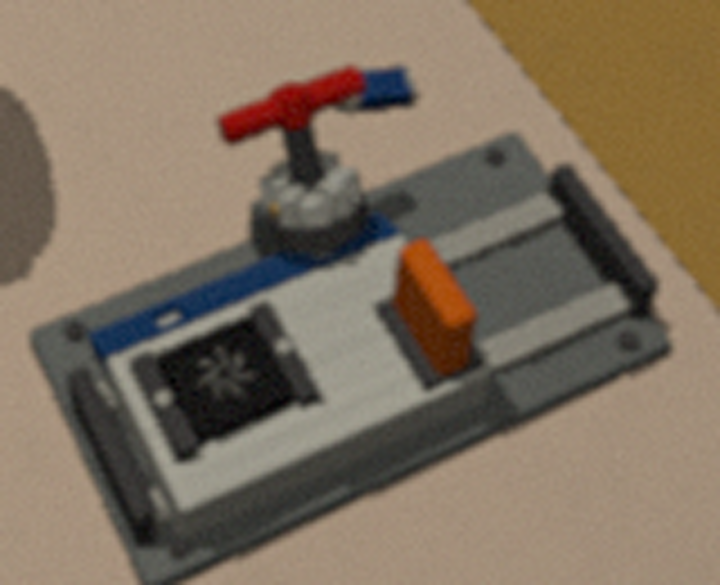

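```bash
cat > h.py <<'E'
import numpy as np,cv2
from scipy.spatial.transform import Rotation as R
from bench import r
def cam(n):
    c=r.calibration(n); 
    if n!='wrist': return c['K'],np.array(c['origin']),R.from_rotvec(c['rotation']).as_matrix()
    o=r.get_obs(); T=c['T_tool_cam']; Rt=R.from_rotvec(o['orientation']).as_matrix()
    return c['K'],np.array(o['tcp_pos'])+Rt@T[:3,3],Rt@T[:3,:3]
def ray(C,u,v):
    K,o,M=C; d=np.array([(u-K[0,2])/K[0,0],-(v-K[1,2])/K[1,1],-1]); d=M@d; return o,d/np.linalg.norm(d)
def plane(C,u,v,z):
    o,d=ray(C,u,v); return o+d*(z-o[2])/d[2]
def proj(C,p):
    K,o,M=C; q=M.T@(np.array(p)-o); return K[0,0]*q[0]/-q[2]+K[0,2], -K[1,1]*q[1]/-q[2]+K[1,2]
def tri(rays):
    A=np.zeros((3,3));b=np.zeros(3)
    for o,d in rays: P=np.eye(3)-np.outer(d,d);A+=P;b+=P@o
    x=np.linalg.solve(A,b); return x,[np.linalg.norm((np.eye(3)-np.outer(d,d))@(x-o)) for o,d in rays]
def redmask(im,lo=(0,150,70),hi=(5,255,255)):
    h=cv2.cvtColor(im,cv2.COLOR_RGB2HSV); return cv2.inRange(h,lo,hi)
E
python3 - <<'E'
from h import *
T=cam('top');S=cam('scene')
for z in [(118,72),(104,525),(337,537),(345,85)]:
    print('top',plane(T,290+z[0]/5-.4,150+z[1]/5-.4,0.012))
for z in [(35,335),(150,580),(670,345),(515,135)]:
    print('scene',plane(S,225+z[0]/4.5-.4,225+z[1]/4.5-.4,0.012))
ft=cv2.imread('pics/top0.png')[:,:,::-1];fs=cv2.imread('pics/scene0.png')[:,:,::-1]
for nm,lo,hi in (('red',(0,150,60),(5,255,255)),('or',(6,150,90),(14,255,255))):
  rays=[]
  for C,f,b in ((T,ft,(290,150,380,270)),(S,fs,(225,225,385,355))):
    m=redmask(np.ascontiguousarray(f),lo,hi)[b[1]:b[3],b[0]:b[2]]
    n,l,st,ce=cv2.connectedComponentsWithStats(m); i=1+np.argmax(st[1:,4]); 
    (c,wh,a)=cv2.minAreaRect(np.argwhere(l==i)[:,::-1].astype(np.float32))
    print(nm,ce[i]+b[:2],np.array(c)+b[:2],wh,a,st[i]); rays.append(ray(C,c[0]+b[0],c[1]+b[1]))
  print(tri(rays))
E
```

```text
top [0.58694189 0.01523483 0.012     ]
top [0.31936238 0.02290374 0.012     ]
top [ 0.31581432 -0.11208517  0.012     ]
top [ 0.58250789 -0.12078778  0.012     ]
scene [0.32207918 0.01895685 0.012     ]
scene [ 0.3187966 -0.1085809  0.012    ]
scene [ 0.58236865 -0.11910301  0.012     ]
scene [0.58629175 0.01188683 0.012     ]
red [318.39568345 205.27338129] [318.5 205.5] (7.0, 25.0) 0.0 [ 25  43   8  26 139]
red [289.2974359  247.87692308] [289.20755005 248.72641373] (9.75259780883789, 31.592926025390625) 74.05460357666016 [ 49  15  31  16 195]
(array([0.4533276 , 0.01667691, 0.10956446]), [np.float64(0.0003347287980970014), np.float64(0.0003347287980971373)])
or [354.14102564 201.17948718] [354.  201.5] (5.0, 14.0) 90.0 [57 49 15  6 78]
or [321.43181818 288.10795455] [320.70225525 288.62359619] (21.305959701538086, 10.493979454040527) 57.9946174621582 [ 89  53  17  20 176]
(array([ 0.46750052, -0.08306571,  0.09406877]), [np.float64(0.0005143050331033859), np.float64(0.0005143050331034277)])
```

```bash
cat >> h.py <<'E'
yd=np.array([1,-.032,0]);yd/=np.linalg.norm(yd); zd=np.array([0,0,1.]); xd=np.cross(yd,zd)
F=np.c_[xd,yd,zd]; C0=np.array([.4515,-.0495,0])
def fw(p): return C0+F@np.array(p)
ax=F@np.array([-.5,0,.8660254]); hx=F@np.array([.8660254,0,.5])
H=np.array([.4535,.0175,.110])
RH=np.c_[np.cross(hx,-ax),hx,-ax]  # tool rot for handle at 0
def rel(pos,Rt):
    o=r.get_obs(); R0=R.from_rotvec(o['orientation']); p0=np.array(o['tcp_pos'])
    w=(R0.inv()*R.from_matrix(Rt)).as_rotvec(); s=R0.inv().apply(pos-p0)
    n=max(np.linalg.norm(s)/.05,np.degrees(np.linalg.norm(w))/8.59)
    print('turn',np.round(w/np.pi,4),'shift',np.round(s/.2,4),'rows',round(n,1))
def st():
    o=r.get_obs(); print({k:np.round(o[k],3).tolist() for k in('clock','joints','tcp_pos','contact_force','grip_width')})
def tw(Rt,a): return Rt@R.from_rotvec([0,0,a]).as_matrix()
E
python3 - <<'E'
from h import *
print(RH)
print('bottle',plane(cam('top'),163,162,0.1),'pot',plane(cam('top'),222,202,.03))
D=np.diag([1,-1,-1.]) # tool x=+x down
# waypoint: yaw tool x at +75deg
Rz=R.from_euler('z',75,degrees=True).as_matrix()
rel(np.array([.36,.32,.36]),Rz@D)
E
```

```text
[[ 0.99948839 -0.02769863 -0.01599181]
 [-0.03198363 -0.86558234 -0.4997442 ]
 [ 0.          0.5        -0.8660254 ]]
bottle [0.56352548 0.44406568 0.1       ] pot [0.46399276 0.28277756 0.03      ]
turn [-3.000e-04  4.000e-04  4.866e-01] shift [-1.2389 -1.3086 -0.6453] rows 10.2
```

```bash
python3 -m jog '[0,0,0.4,-0.9,-0.95,-0.645,1, 0,0,0.4,-0.9,-0.95,-0.645,1, 0,0,0.4,-0.9,-0.95,-0.645,1, 0,0,0.4,-0.9,-0.95,-0.645,1, 0,0,0.4,-0.9,-0.95,-0.645,1, 0,0,0.4,-0.9,-0.95,-0.645,1, 0,0,0.4,-0.9,-0.95,-0.645,1, 0,0,0.4,-0.9,-0.95,-0.645,1, 0,0,0.4,-0.9,-0.95,-0.645,1]'
python3 - <<'E'
from h import *
st()
rel(H+.09*ax,RH)
E
```

```text
clock: 1.05
tcp_pos: [0.3169, 0.4082, 0.36]
orientation: [2.216, 2.226, -0.002]
contact_force: [0.5, 0.2, -0.1]
grip_width: 0.0858
{'clock': 1.05, 'joints': [-1.284, 0.106, 0.279, 1.769, -0.03, 1.272, -0.993], 'tcp_pos': [0.317, 0.408, 0.36], 'contact_force': [0.501, 0.197, -0.085], 'grip_width': 0.086}
turn [-0.1287 -0.1333  0.4989] shift [-1.7311  0.6827  0.8615] rows 11.2
```

```bash
python3 -m jog '[-0.03,-0.03,0.35,-0.9,0.36,0.2,1, -0.03,-0.03,0.35,-0.9,0.36,0.2,1, -0.03,-0.03,0.35,-0.9,0.36,0.2,1, -0.03,-0.03,0.35,-0.9,0.36,0.2,1, -0.03,-0.03,0.35,-0.9,0.36,0.2,1, -0.03,-0.03,0.35,-0.9,0.36,0.2,1, -0.03,-0.03,0.35,-0.9,0.36,0.2,1, -0.03,-0.03,0.35,-0.9,0.36,0.2,1, -0.03,-0.03,0.35,-0.9,0.36,0.2,1]'
python3 - <<'E'
from h import *
st()
rel(H+.09*ax,RH)
E
```

```text
clock: 1.95
tcp_pos: [0.3895, 0.2286, 0.3199]
orientation: [2.929, 0.708, -0.001]
contact_force: [0.2, 0.4, -0.2]
grip_width: 0.0857
{'clock': 1.95, 'joints': [-1.158, 0.03, 0.424, 1.945, 0.106, 1.233, -1.869], 'tcp_pos': [0.39, 0.229, 0.32], 'contact_force': [0.183, 0.409, -0.174], 'grip_width': 0.086}
turn [-0.1219 -0.0423  0.1562] shift [-0.0664  0.7996  0.7671] rows 4.4
```

```bash
python3 -m jog '[-0.122,-0.042,0.156,-0.066,0.8,0.767,1, -0.122,-0.042,0.156,-0.066,0.8,0.767,1, -0.122,-0.042,0.156,-0.066,0.8,0.767,1, -0.122,-0.042,0.156,-0.066,0.8,0.767,1, -0.122,-0.042,0.156,-0.066,0.8,0.767,1, -0.122,-0.042,0.156,-0.066,0.8,0.767,1, -0.122,-0.042,0.156,-0.066,0.8,0.767,1]'
python3 - <<'E'
from h import *
st()
rel(H+.09*ax,RH)
C=cam('wrist'); im=r.grab_frame('wrist')
cv2.imwrite('pics/w1.png',im[:,:,::-1]); 
for s in(-.035,0,.035): print(proj(C,H+s*yd))
E
```

```text
clock: 2.65
tcp_pos: [0.455, 0.0627, 0.188]
orientation: [2.618, -0.039, -0.011]
contact_force: [0.9, 0.8, 0.7]
grip_width: 0.0856
{'clock': 2.65, 'joints': [-1.039, 0.358, 0.566, 2.053, 0.301, 1.068, -2.261], 'tcp_pos': [0.455, 0.063, 0.188], 'contact_force': [0.883, 0.812, 0.719], 'grip_width': 0.086}
turn [-0.0001 -0.0003  0.0007] shift [-0.0002  0.0008  0.001 ] rows 0.0
(np.float64(258.7002639223864), np.float64(231.83325558825697))
(np.float64(258.83433677339883), np.float64(194.0319926562097))
(np.float64(258.9813754454559), np.float64(152.5750723204648))
```

View pics/w1.png

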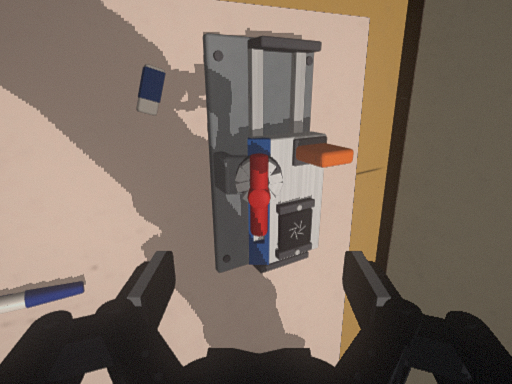

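```bash
python3 - <<'E'
from h import *
C=cam('wrist'); im=cv2.imread('pics/w1.png')[:,:,::-1]
m=redmask(np.ascontiguousarray(im),(0,150,80),(5,255,255)); m[:,:220]=0;m[:,300:]=0
n,l,s,c=cv2.connectedComponentsWithStats(m);i=1+np.argmax(s[1:,4]);print(s[i],c[i])
ys=np.argwhere(l==i)
for v in range(s[i][1],s[i][1]+s[i][3],6):
    u=np.where(l[v]==i)[0];print(v,u.min(),u.max(),end=' | ')
# bar ends -> plane through H normal ax
for u,v in((259.5,s[i][1]),(258.5,s[i][1]+s[i][3])):
    o,d=ray(C,u,v); print(o+d*((H-o)@ax/(d@ax)))
E
```

```text
[ 248  154   22   82 1288] [258.8423913  194.58618012]
154 258 262 | 160 251 267 | 166 250 266 | 172 251 267 | 178 251 267 | 184 251 267 | 190 253 267 | 196 248 269 | 202 250 268 | 208 251 266 | 214 251 266 | 220 251 266 | 226 251 266 | 232 252 265 | [0.4875142  0.01647834 0.10996146]
[0.41447317 0.01931671 0.10967232]
```

```bash
python3 -m jog '[0,0,0,-0.0075,0,0.2,0.7, 0,0,0,-0.0075,0,0.4,0.7, 0,0,0,-0.0075,0,0.54,0.7, 0,0,0,-0.0075,0,0.54,0.7, 0,0,0,-0.0075,0,0.54,0.6, 0,0,0,-0.0075,0,0.54,0, 0,0,0,-0.0075,0,0.54,0, 0,0,0,-0.0075,0,0.54,0, 0,0,0,-0.0075,0,0.54,0, 0,0,0,-0.0075,0,0.54,0]' 60
python3 - <<'E'
from h import *
st()
rel(H-.0187*ax,RH)
C=cam('wrist'); im=r.grab_frame('wrist')
cv2.imwrite('pics/w2.png',im[:,:,::-1]); 
E
```

```text
clock: 3.7
tcp_pos: [0.4534, 0.0101, 0.0964]
orientation: [2.62, -0.038, -0.007]
contact_force: [-1.6, 2.0, 12.7]
grip_width: 0.0133
{'clock': 3.7, 'joints': [-0.934, 0.5, 0.557, 2.162, 0.302, 0.796, -2.243], 'tcp_pos': [0.453, 0.01, 0.096], 'contact_force': [-1.599, 2.03, 12.689], 'grip_width': 0.013}
turn [-0.0006 -0.0012  0.0007] shift [-0.0006  0.0021  0.0162] rows 0.1
```

View pics/w2.png

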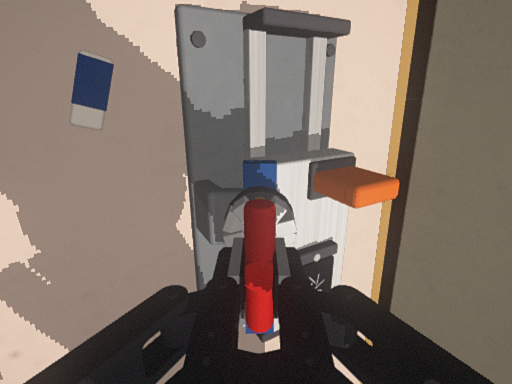

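```bash
python3 -m jog '[0,0,0,0,0,-0.03,0, 0,0,0,0,0,-0.06,0, 0,0,0,0,0,-0.09,0, 0,0,0,0,0,-0.095,0, 0,0,0,0,0,-0.095,0]' 80
python3 - <<'E'
from h import *
st()
rel(H-.0187*ax,RH)
print(r.get_obs()['moment'], np.array(r.get_obs()['contact_force'])@ax)
C=cam('wrist'); im=r.grab_frame('wrist')
cv2.imwrite('pics/w3.png',im[:,:,::-1]); im=r.grab_frame('scene')
cv2.imwrite('pics/s3.png',cv2.resize(im[225:355,225:385,::-1],None,fx=4.5,fy=4.5)); 
E
```

```text
clock: 4.25
tcp_pos: [0.4533, 0.0191, 0.1128]
orientation: [2.62, -0.038, -0.007]
contact_force: [3.3, -6.1, -13.7]
grip_width: 0.0123
{'clock': 4.25, 'joints': [-0.955, 0.47, 0.561, 2.147, 0.302, 0.844, -2.246], 'tcp_pos': [0.453, 0.019, 0.113], 'contact_force': [3.266, -6.098, -13.669], 'grip_width': 0.012}
turn [-0.0006 -0.0012  0.0006] shift [0.001  0.0003 0.1097] rows 0.4
[ 0.84997619 -0.72632022  0.41749118] -14.83271601522493
```

View pics/w3.png

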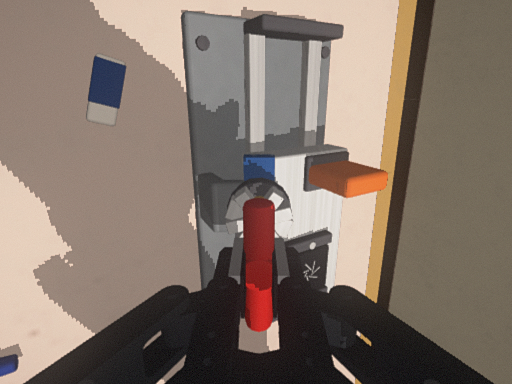

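View pics/s3.png

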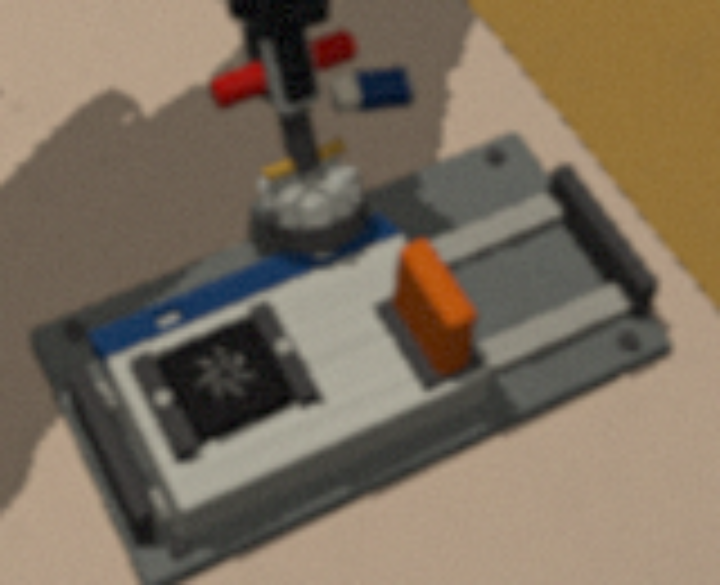

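```bash
python3 -m jog '[0,0,-0.05,0,0,0,0, 0,0,-0.09,0,0,0,0, 0,0,-0.135,0,0,0,0, 0,0,-0.18,0,0,0,0, 0,0,-0.225,0,0,0,0, 0,0,-0.27,0,0,0,0, 0,0,-0.315,0,0,0,0, 0,0,-0.36,0,0,0,0, 0,0,-0.395,0,0,0,0, 0,0,-0.395,0,0,0,0]'
python3 - <<'E'
from h import *
st()
rel(H-.0187*ax,tw(RH,-1.22))
print(r.get_obs()['moment'], np.array(r.get_obs()['contact_force'])@ax)
im=r.grab_frame('scene')
cv2.imwrite('pics/s4.png',cv2.resize(im[225:355,225:385,::-1],None,fx=4.5,fy=4.5)); 
E
```

```text
clock: 5.35
tcp_pos: [0.4533, 0.0184, 0.1125]
orientation: [2.208, 1.534, -0.424]
contact_force: [4.4, -5.8, -13.5]
grip_width: 0.0127
{'clock': 5.35, 'joints': [-0.723, 0.424, 0.268, 2.134, 0.446, 0.906, -1.153], 'tcp_pos': [0.453, 0.018, 0.112], 'contact_force': [4.421, -5.82, -13.502], 'grip_width': 0.013}
turn [ 0.0009 -0.0009  0.0081] shift [ 2.200e-03 -1.000e-04  1.064e-01] rows 0.4
[ 0.86540651 -0.74021767  0.48119481] -14.53094929543824
```

View pics/s4.png

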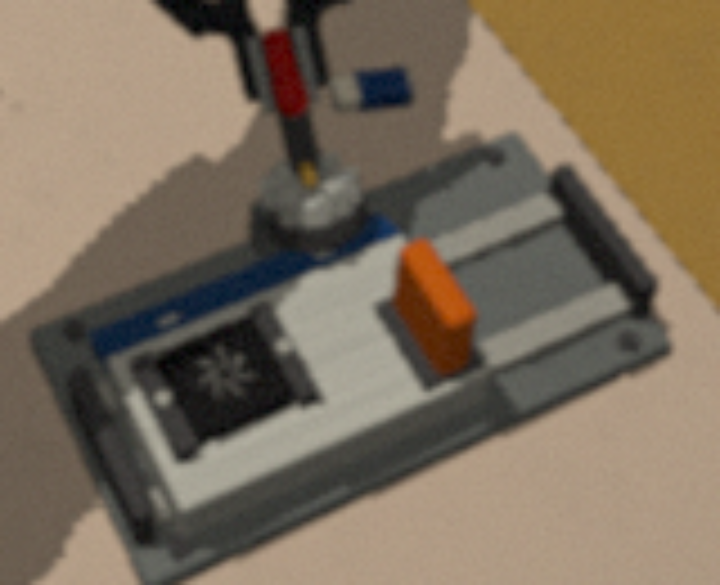

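The brass cross-pin has turned with the handle. I'll lower it into the notch and release.

```bash
python3 -m jog '[0,0,0,0,0,0.02,0, 0,0,0,0,0,0.04,0, 0,0,0,0,0,0.05,0, 0,0,0,0,0,0.05,0]'
python3 - <<'E'
from h import *
st()
rel(H-.0187*ax,tw(RH,-1.22))
print(r.get_obs()['moment'], np.array(r.get_obs()['contact_force'])@ax)
E
```

```text
clock: 5.8
tcp_pos: [0.4536, 0.0147, 0.1055]
orientation: [2.21, 1.531, -0.423]
contact_force: [-6.4, 4.5, 16.5]
grip_width: 0.0126
{'clock': 5.8, 'joints': [-0.718, 0.436, 0.27, 2.14, 0.452, 0.886, -1.159], 'tcp_pos': [0.454, 0.015, 0.106], 'contact_force': [-6.36, 4.535, 16.471], 'grip_width': 0.013}
turn [ 0.0011 -0.001   0.0073] shift [ 0.0004 -0.0016  0.0672] rows 0.3
[-0.33889385  1.15653215 -0.61663057] 16.429021018779313
```

```bash
python3 -m jog '[0,0,0,0,0,0,0.2, 0,0,0,0,0,0,0.6, 0,0,0,0,0,0,0.8, 0,0,0,0,0,-0.1,0.8, 0,0,0,0,0,-0.3,0.8, 0,0,0,0,0,-0.45,0.8, 0,0,0,0,0,-0.45,0.8]'
python3 - <<'E'
from h import *
st()
for n in('scene','wrist','top'):
  im=r.grab_frame(n)[:,:,::-1]
  if n=='scene': im=cv2.resize(im[225:355,225:385],None,fx=4.5,fy=4.5)
  if n=='top': im=cv2.resize(im[150:270,290:380],None,fx=5,fy=5)
  cv2.imwrite(f'pics/{n}5.png',im)
E
```

```text
clock: 6.5
tcp_pos: [0.4568, 0.0627, 0.1861]
orientation: [2.21, 1.534, -0.412]
contact_force: [0.8, 0.8, 0.1]
grip_width: 0.0684
{'clock': 6.5, 'joints': [-0.783, 0.323, 0.248, 2.043, 0.403, 1.103, -1.135], 'tcp_pos': [0.457, 0.063, 0.186], 'contact_force': [0.76, 0.759, 0.064], 'grip_width': 0.068}
```

View pics/scene5.png

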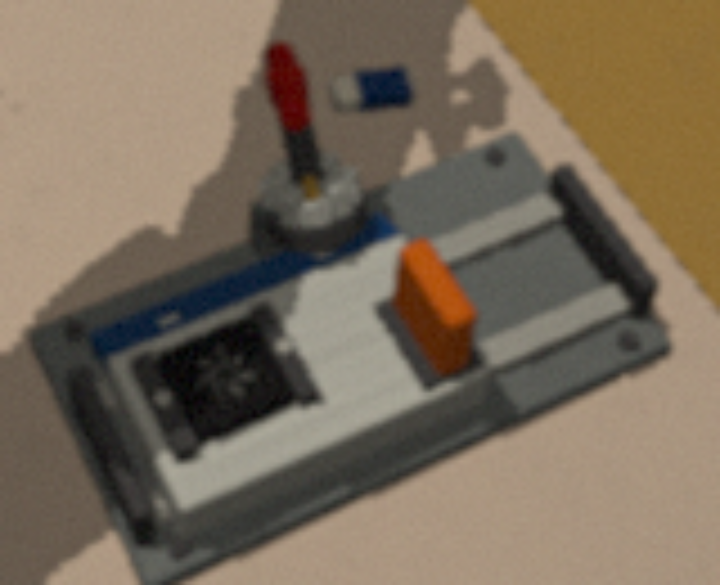

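View pics/wrist5.png

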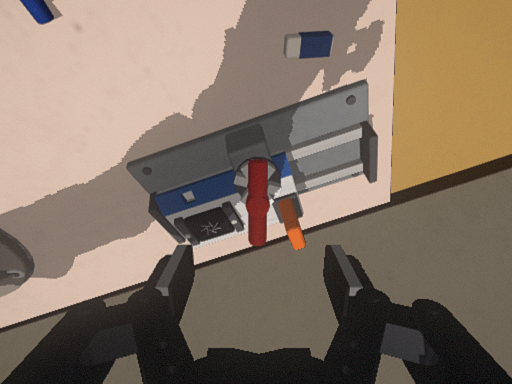

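```bash
cat >> h.py <<'E'
def RF(t):
    s,c=np.sin(t),np.cos(t); return F@np.c_[[-c,0,s],[0,1,0],[-s,0,-c]]
E
python3 - <<'E'
from h import *
C=cam('wrist'); rays=[]
im=cv2.imread('pics/wrist5.png')[:,:,::-1]
m=redmask(np.ascontiguousarray(im),(0,150,60),(5,255,255))
n,l,s,c=cv2.connectedComponentsWithStats(m);i=1+np.argmax(s[1:,4]);(q,wh,a)=cv2.minAreaRect(np.argwhere(l==i)[:,::-1].astype(np.float32));print(s[i],c[i],q,wh,a)
for p in (0,.011,.014): print(p,proj(C,H+p*ax))
for d in(.011,.014,0): print('scene',d,proj(cam('scene'),H+d*ax),'top',proj(cam('top'),H+d*ax))
print('fin',fw([.032,.018,.0785]))
Rt=RF(np.radians(15)); g=fw([.035,.018,.0825])
rel(g+(-.0187*-1)*Rt[:,2]-.10*Rt[:,2]+np.array([0,0,.03]),Rt)
E
```

```text
[ 247  160   22   86 1452] [257.32231405 202.60055096] (257.5, 202.5) (85.0, 21.0) 90.0
0 (np.float64(260.20243593728577), np.float64(197.04965528701848))
0.011 (np.float64(260.32632823290555), np.float64(201.8925293583868))
0.014 (np.float64(260.3620729091921), np.float64(203.28976689532604))
scene 0.011 (np.float64(287.83986775286763), np.float64(243.46413447943408)) top (np.float64(316.84518903370565), np.float64(204.844687064017))
scene 0.014 (np.float64(287.54181595545276), np.float64(242.13798226266965)) top (np.float64(316.4521147679643), np.float64(204.7195934211463))
scene 0 (np.float64(288.9275148501422), np.float64(248.3035134787167)) top (np.float64(318.2697395627318), np.float64(205.29804214385956))
fin [ 0.46846731 -0.08205933  0.0785    ]
turn [ 0.042   0.2472 -0.0985] shift [-0.6639  0.3237  0.3762] rows 5.6
```

View pics/top5.png

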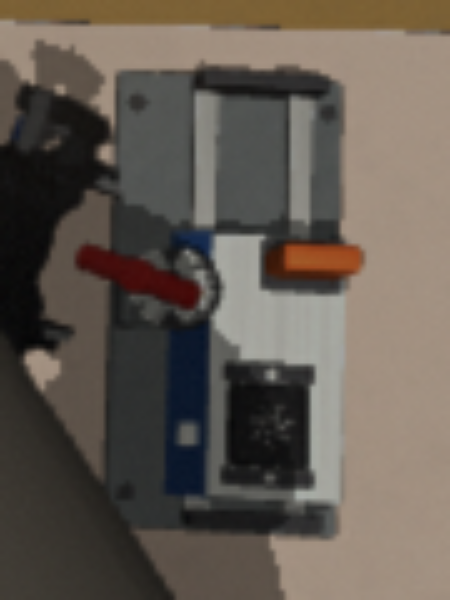

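```bash
python3 -m jog '[0,0,0,0,0,-0.2,0.8, 0.01,0.06,-0.02,-0.2,0.1,-0.3,0.8, 0.02,0.12,-0.05,-0.4,0.2,-0.15,0.8, 0.03,0.18,-0.07,-0.55,0.27,0.1,0.8, 0.042,0.247,-0.0985,-0.664,0.324,0.376,0.8, 0.042,0.247,-0.0985,-0.664,0.324,0.376,0.8, 0.042,0.247,-0.0985,-0.664,0.324,0.376,0.8, 0.042,0.247,-0.0985,-0.664,0.324,0.376,0.8, 0.042,0.247,-0.0985,-0.664,0.324,0.376,0.8]'
python3 - <<'E'
from h import *
st()
Rt=RF(np.radians(15)); g=fw([.035,.018,.0825])
rel(g+.0187*Rt[:,2],Rt)
C=cam('wrist');im=r.grab_frame('wrist')[:,:,::-1]
cv2.imwrite(f'pics/w6.png',im)
for p in([.01,.018,.0985],[.054,.018,.0985]): print(proj(C,fw(p)))
im=r.grab_frame('scene')[:,:,::-1]
cv2.imwrite('pics/s6.png',cv2.resize(im[200:355,200:385],None,fx=4,fy=4))
E
```

```text
clock: 7.55
tcp_pos: [0.4661, -0.1088, 0.1891]
orientation: [-2.118, -2.044, -0.279]
contact_force: [0.1, -0.0, 0.4]
grip_width: 0.0681
{'clock': 7.55, 'joints': [-0.05, 0.267, 0.382, 2.036, -0.426, 0.981, 0.548], 'tcp_pos': [0.466, -0.109, 0.189], 'contact_force': [0.126, -0.024, 0.44], 'grip_width': 0.068}
turn [-0.0005 -0.0007 -0.0013] shift [-0.0246  0.0086  0.6392] rows 2.6
(np.float64(261.99381082187597), np.float64(165.9970517599252))
(np.float64(262.0826146304056), np.float64(217.84702956672027))
```

View pics/w6.png

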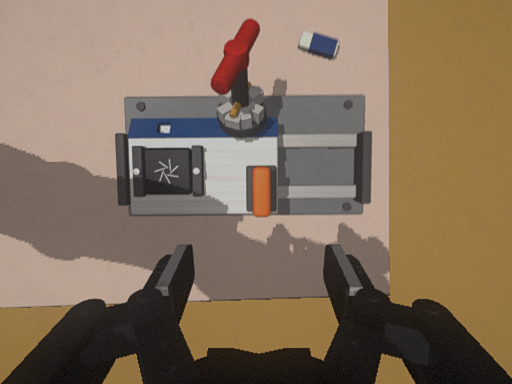

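View pics/s6.png

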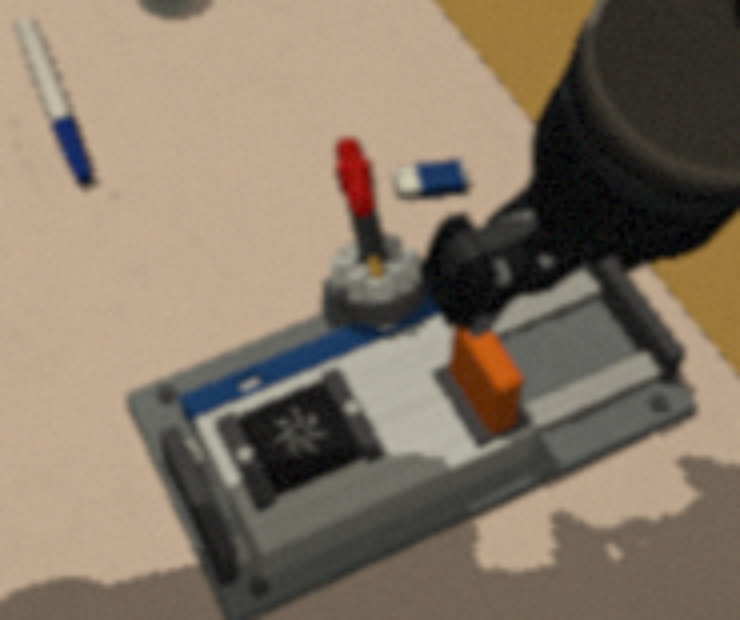

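Wrist view: fin at (262, 168–216), which matches the prediction, and the bar (237,55) hangs turned. I'll descend onto the fin.

```bash
python3 -m jog '[0,0,0,-0.025,0.0086,0.2,0.7, 0,0,0,-0.025,0.0086,0.4,0.7, 0,0,0,-0.025,0.0086,0.55,0.7, 0,0,0,-0.025,0.0086,0.63,0.7, 0,0,0,-0.025,0.0086,0.63,0.7, 0,0,0,-0.025,0.0086,0.63,0, 0,0,0,-0.025,0.0086,0.63,0, 0,0,0,-0.025,0.0086,0.63,0, 0,0,0,-0.025,0.0086,0.63,0, 0,0,0,-0.025,0.0086,0.63,0]' 40
python3 - <<'E'
from h import *
st()
Rt=RF(np.radians(15)); g=fw([.035,.018+.08,.0825])
rel(g+.0187*Rt[:,2],Rt)
im=r.grab_frame('wrist')[:,:,::-1]
cv2.imwrite(f'pics/w7.png',im)
E
```

```text
clock: 8.65
tcp_pos: [0.4691, -0.0831, 0.067]
orientation: [-2.126, -2.042, -0.276]
contact_force: [-0.3, -0.4, 6.7]
grip_width: 0.0155
{'clock': 8.65, 'joints': [-0.016, 0.455, 0.288, 2.133, -0.596, 0.721, 0.69], 'tcp_pos': [0.469, -0.083, 0.067], 'contact_force': [-0.286, -0.376, 6.657], 'grip_width': 0.015}
turn [ 0.0001  0.0005 -0.0027] shift [0.0139 0.3967 0.0161] rows 1.6
```

View pics/w7.png

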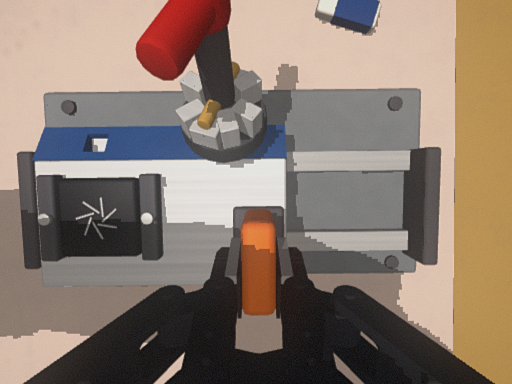

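```bash
python3 -m jog '[0,0,0,0,0.08,0,0, 0,0,0,0,0.16,0,0, 0,0,0,0,0.24,0,0, 0,0,0,0,0.32,0,0, 0,0,0,0,0.38,0,0, 0,0,0,0,0.405,0,0, 0,0,0,0,0.415,0,0, 0,0,0,0,0.415,0,0, 0,0,0,0,0.415,0,0]'
python3 - <<'E'
from h import *
st()
Rt=RF(np.radians(15)); g=fw([.035,.018+.08,.0825])
rel(g+.0187*Rt[:,2],Rt)
im=r.grab_frame('wrist')[:,:,::-1]
cv2.imwrite(f'pics/w8.png',im)
im=r.grab_frame('scene')[:,:,::-1]
cv2.imwrite('pics/s8.png',cv2.resize(im[200:355,200:385],None,fx=4,fy=4))
E
```

```text
clock: 9.6
tcp_pos: [0.5489, -0.0854, 0.067]
orientation: [-2.121, -2.038, -0.273]
contact_force: [-10.4, 3.1, 10.0]
grip_width: 0.0158
{'clock': 9.6, 'joints': [-0.034, 0.554, 0.297, 1.951, -0.587, 0.807, 0.628], 'tcp_pos': [0.549, -0.085, 0.067], 'contact_force': [-10.375, 3.052, 10.012], 'grip_width': 0.016}
turn [-0.0017 -0.0004 -0.0027] shift [ 0.0093 -0.0026  0.0159] rows 0.1
```

View pics/w8.png

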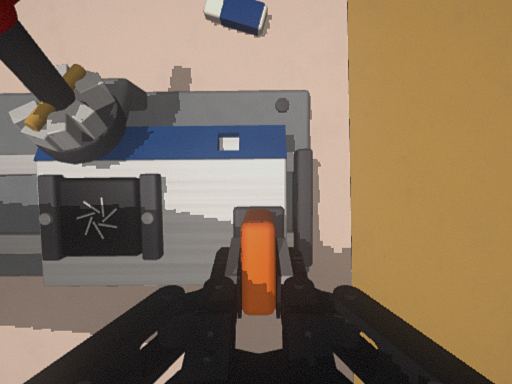

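View pics/s8.png

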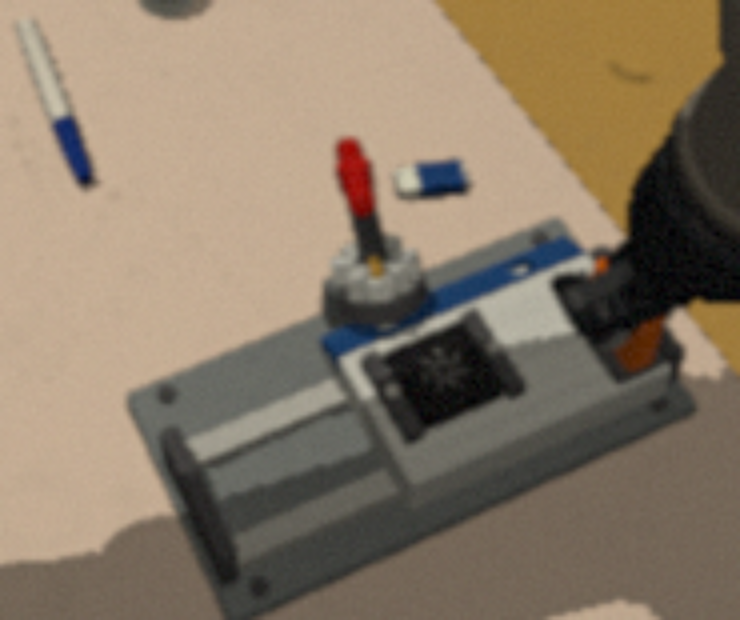

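```bash
python3 -m jog '[0,0,0,0,-0.002,0,0.3, 0,0,0,0,-0.005,0,0.6, 0,0,0,0,-0.005,0,0.6, 0,0,0,0,-0.005,-0.15,0.6, 0,0,0,0,-0.005,-0.35,0.6, 0,0,0,0,-0.005,-0.6,0.8, 0,0,0,0,-0.005,-0.8,0.8, 0,0,0,0,-0.005,-0.8,0.8]'
python3 - <<'E'
from h import *
st()
Rr=R.from_rotvec([2.21,1.531,-.423]).as_matrix();G=np.array([.4536,.0147,.1055])
rel(G-.09*Rr[:,2],Rr)
rel(G-.15*Rr[:,2],Rr)
C=cam('wrist')
cv2.imwrite(f'pics/w9.png',r.grab_frame('wrist')[:,:,::-1])
cv2.imwrite(f'pics/t9.png',cv2.resize(r.grab_frame('top')[150:270,290:380,::-1],None,fx=5,fy=5))
E
```

```text
clock: 10.5
tcp_pos: [0.5506, -0.1306, 0.2273]
orientation: [-2.13, -2.042, -0.282]
contact_force: [-0.0, -0.5, 0.5]
grip_width: 0.0685
{'clock': 10.5, 'joints': [-0.049, 0.363, 0.406, 1.811, -0.438, 1.112, 0.516], 'tcp_pos': [0.551, -0.131, 0.227], 'contact_force': [-0.042, -0.477, 0.474], 'grip_width': 0.069}
turn [-0.0412 -0.2465  0.095 ] shift [ 0.8425 -0.5205  0.4488] rows 5.6
turn [-0.0412 -0.2465  0.095 ] shift [ 1.0539 -0.5223  0.2359] rows 5.6
```

View pics/w9.png

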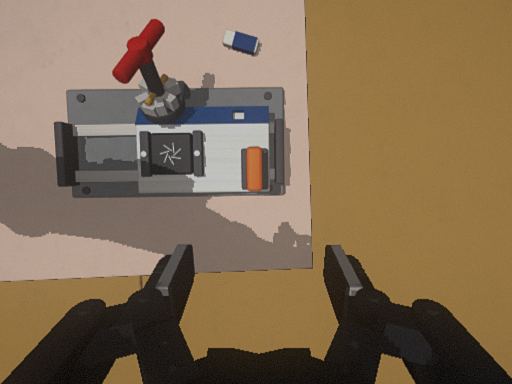

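View pics/t9.png

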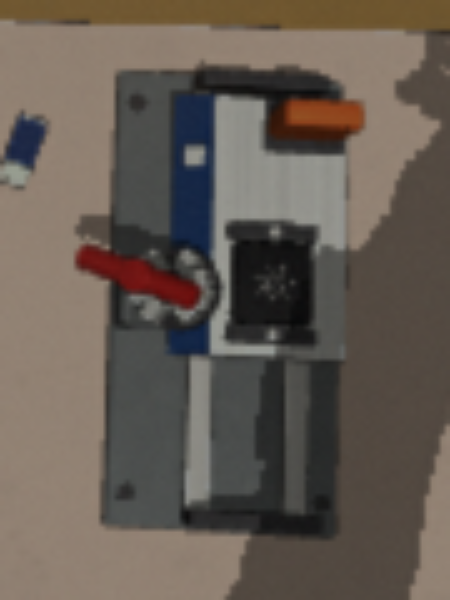

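```bash
python3 -m jog '[-0.006,-0.037,0.014,0.2,-0.12,-0.12,0.8, -0.014,-0.08,0.03,0.42,-0.26,-0.1,0.8, -0.022,-0.13,0.05,0.65,-0.4,0,0.8, -0.03,-0.18,0.07,0.8,-0.5,0.2,0.8, -0.041,-0.2465,0.095,0.8425,-0.52,0.449,0.8, -0.041,-0.2465,0.095,0.8425,-0.52,0.449,0.8, -0.041,-0.2465,0.095,0.8425,-0.52,0.449,0.8, -0.041,-0.2465,0.095,0.8425,-0.52,0.449,0.8, -0.041,-0.2465,0.095,0.8425,-0.52,0.449,0.8]'
python3 - <<'E'
from h import *
st()
Rr=R.from_rotvec([2.21,1.531,-.423]).as_matrix();G=np.array([.4536,.0147,.1055])
rel(G,Rr)
C=cam('wrist');im=r.grab_frame('wrist')
cv2.imwrite(f'pics/w10.png',im[:,:,::-1])
m=redmask(im,(0,150,60),(5,255,255))
n,l,s,c=cv2.connectedComponentsWithStats(m);i=1+np.argmax(s[1:,4]);(q,wh,a)=cv2.minAreaRect(np.argwhere(l==i)[:,::-1].astype(np.float32));print(s[i],c[i],q,wh,a)
vx=cv2.fitLine(np.argwhere(l==i)[:,::-1].astype(np.float32),cv2.DIST_L2,0,.01,.01).ravel();print(vx,proj(C,H+.011*ax))
E
```

```text
clock: 11.5
tcp_pos: [0.4497, 0.0655, 0.1771]
orientation: [2.202, 1.549, -0.437]
contact_force: [0.2, -0.3, -0.4]
grip_width: 0.0683
{'clock': 11.5, 'joints': [-0.869, 0.344, 0.341, 2.056, 0.366, 1.083, -1.1], 'tcp_pos': [0.45, 0.066, 0.177], 'contact_force': [0.204, -0.34, -0.369], 'grip_width': 0.068}
turn [-0.002   0.0011  0.0051] shift [-0.0298  0.0401  0.4366] rows 1.8
[ 258  167   23   87 1431] [269.18728162 211.00768693] (269.0, 210.0) (86.0, 22.0) 90.0
[ 3.9649062e-02 -9.9921370e-01  2.6918729e+02  2.1100769e+02] (np.float64(269.9851091736311), np.float64(210.6030451156105))
```

View pics/w10.png

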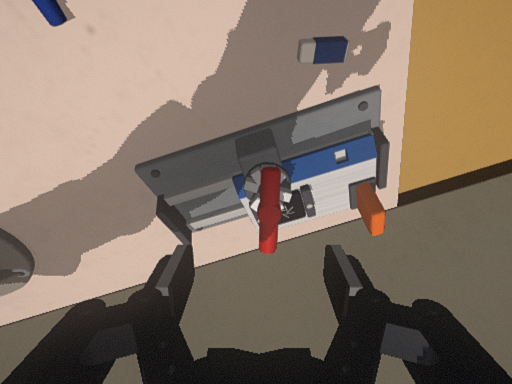

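```bash
python3 -m jog '[-0.002,0.001,0.005,-0.03,0.038,0.1,0.8, -0.002,0.001,0.005,-0.03,0.038,0.25,0.7, -0.002,0.001,0.005,-0.03,0.038,0.4,0.7, -0.002,0.001,0.005,-0.03,0.038,0.43,0.7, -0.002,0.001,0.005,-0.03,0.038,0.43,0.6, -0.002,0.001,0.005,-0.03,0.038,0.43,0, -0.002,0.001,0.005,-0.03,0.038,0.43,0, -0.002,0.001,0.005,-0.03,0.038,0.43,0, -0.002,0.001,0.005,-0.03,0.038,0.43,0, -0.002,0.001,0.005,-0.03,0.038,0.43,0]' 80
python3 - <<'E'
from h import *
st()
rel(H-.0187*ax,tw(RH,-1.22))
cv2.imwrite(f'pics/w11.png',r.grab_frame('wrist')[:,:,::-1])
E
```

```text
clock: 12.55
tcp_pos: [0.4538, 0.0149, 0.1084]
orientation: [2.214, 1.53, -0.42]
contact_force: [-4.1, 3.7, 7.1]
grip_width: 0.0126
{'clock': 12.55, 'joints': [-0.793, 0.44, 0.366, 2.143, 0.405, 0.87, -1.11], 'tcp_pos': [0.454, 0.015, 0.108], 'contact_force': [-4.09, 3.694, 7.131], 'grip_width': 0.013}
turn [ 0.0006 -0.0019  0.0065] shift [ 0.0058 -0.0042  0.0801] rows 0.3
```

View pics/w11.png

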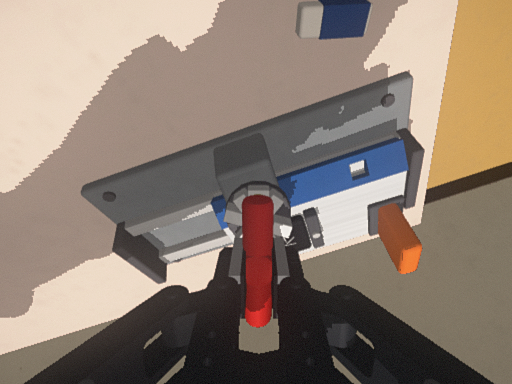

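```bash
python3 -m jog '[0,0,0,0,0,-0.02,0, 0,0,0,0,0,-0.04,0, 0,0,0,0,0,-0.05,0, 0,0,0,0,0,-0.05,0]'
python3 - <<'E'
from h import *
st()
rel(H-.0187*ax,tw(RH,0))
print(np.array(r.get_obs()['contact_force'])@ax)
E
```

```text
clock: 13.0
tcp_pos: [0.4534, 0.0196, 0.1168]
orientation: [2.214, 1.53, -0.421]
contact_force: [0.8, -5.4, -14.9]
grip_width: 0.0123
{'clock': 13.0, 'joints': [-0.802, 0.426, 0.365, 2.136, 0.4, 0.894, -1.108], 'tcp_pos': [0.453, 0.02, 0.117], 'contact_force': [0.846, -5.378, -14.868], 'grip_width': 0.012}
turn [-0.0008 -0.0019  0.3948] shift [ 0.0072 -0.0019  0.128 ] rows 8.3
-15.55000725038838
```

```bash
python3 -m jog '[0,0,0.045,0,0,0,0, 0,0,0.09,0,0,0,0, 0,0,0.135,0,0,0,0, 0,0,0.18,0,0,0,0, 0,0,0.225,0,0,0,0, 0,0,0.27,0,0,0,0, 0,0,0.315,0,0,0,0, 0,0,0.36,0,0,0,0, 0,0,0.397,0,0,0,0, 0,0,0.397,0,0,0,0]'
python3 - <<'E'
from h import *
st()
rel(H-.0187*ax,tw(RH,0))
print(np.array(r.get_obs()['contact_force'])@ax,r.get_obs()['moment'])
im=r.grab_frame('scene')[:,:,::-1]
cv2.imwrite('pics/s12.png',cv2.resize(im[200:355,200:385],None,fx=4,fy=4))
E
```

```text
clock: 14.0
tcp_pos: [0.4525, 0.0203, 0.116]
orientation: [2.623, -0.05, -0.006]
contact_force: [-0.5, -2.1, -16.5]
grip_width: 0.0124
{'clock': 14.0, 'joints': [-1.035, 0.489, 0.666, 2.151, 0.237, 0.832, -2.184], 'tcp_pos': [0.453, 0.02, 0.116], 'contact_force': [-0.459, -2.069, -16.54], 'grip_width': 0.012}
turn [-0.0017 -0.0008 -0.0021] shift [ 0.005  -0.0025  0.1263] rows 0.5
-15.365895380122366 [ 2.05507655 -0.05195655  0.05559234]
```

View pics/s12.png

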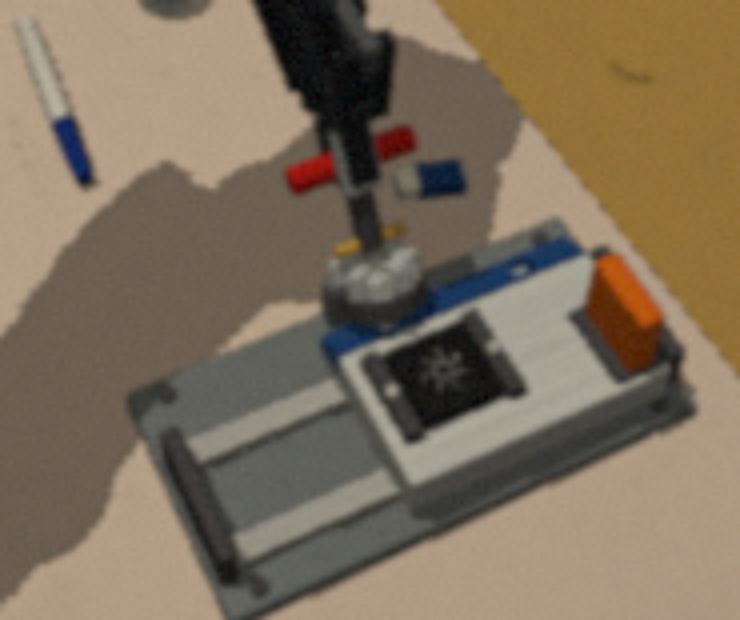

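```bash
python3 -m jog '[0,0,-0.002,0,0,0.02,0, 0,0,-0.002,0,0,0.04,0, 0,0,-0.002,0,0,0.06,0, 0,0,-0.002,0,0,0.08,0, 0,0,-0.002,0,0,0.1,0, 0,0,-0.002,0,0,0.103,0, 0,0,-0.002,0,0,0.103,0]'
python3 - <<'E'
from h import *
st()
rel(H-.0187*ax,tw(RH,0))
print(np.array(r.get_obs()['contact_force'])@ax,r.get_obs()['moment'])
E
```

```text
clock: 14.75
tcp_pos: [0.4526, 0.0108, 0.0989]
orientation: [2.624, -0.037, -0.009]
contact_force: [-5.1, 4.5, 4.9]
grip_width: 0.0123
{'clock': 14.75, 'joints': [-1.006, 0.519, 0.653, 2.166, 0.234, 0.782, -2.17], 'tcp_pos': [0.453, 0.011, 0.099], 'contact_force': [-5.114, 4.477, 4.947], 'grip_width': 0.012}
turn [-0.0018 -0.0007  0.0011] shift [ 0.0032 -0.0011  0.0286] rows 0.1
6.439497106445675 [ 0.7723662   0.93272704 -0.56179325]
```

```bash
python3 -m jog '[0,0,0,0,0,0,0.3, 0,0,0,0,0,0,0.6, 0,0,0,0,0,0,0.75, 0,0,0,0,0,-0.1,0.75, 0,0,0,0,0,-0.3,0.75, 0,0,0,0,0,-0.5,0.75, 0,0,0,0,0,-0.5,0.75, 0,0,0,0,0,-0.5,0.75]'
python3 - <<'E'
from h import *
st()
C=cam('wrist');im=r.grab_frame('wrist')
cv2.imwrite(f'pics/w13.png',im[:,:,::-1])
rays=[]
T=cam('top');S=cam('scene');ft=r.grab_frame('top');fs=r.grab_frame('scene')
cv2.imwrite('pics/s13.png',cv2.resize(fs[200:355,200:385,::-1],None,fx=4,fy=4))
for nm,K,f,b in (('w',C,im,(180,100,340,290)),('t',T,ft,(290,150,380,270)),('s',S,fs,(225,205,385,355))):
    m=redmask(np.ascontiguousarray(f),(0,150,60),(5,255,255))[b[1]:b[3],b[0]:b[2]]
    n,l,st_,ce=cv2.connectedComponentsWithStats(m); i=1+np.argmax(st_[1:,4]); 
    (c,wh,a)=cv2.minAreaRect(np.argwhere(l==i)[:,::-1].astype(np.float32))
    print(nm,np.array(c)+b[:2],wh,a,'home',np.round(proj(K,H),1),'11mm',np.round(proj(K,H+.011*ax),1)); rays.append(ray(K,c[0]+b[0],c[1]+b[1]))
x,e=tri(rays[1:]);print(x,e,'pin est',(x-np.array([.4533,.0167,.1096]))@ax)
E
```

```text
clock: 15.55
tcp_pos: [0.4546, 0.0608, 0.1863]
orientation: [2.625, -0.036, -0.007]
contact_force: [-0.4, 0.3, -1.0]
grip_width: 0.0642
{'clock': 15.55, 'joints': [-1.13, 0.379, 0.69, 2.066, 0.254, 1.036, -2.203], 'tcp_pos': [0.455, 0.061, 0.186], 'contact_force': [-0.381, 0.272, -1.045], 'grip_width': 0.064}
w [258.5 196. ] (80.0, 21.0) 90.0 home [258.7 195. ] 11mm [258.6 199.7]
t [319.00990295 211.59901047] (12.73647689819336, 7.064764022827148) 84.2894058227539 home [318.3 205.3] 11mm [316.8 204.8]
s [289.26825714 248.57482147] (10.330488204956055, 32.2601203918457) 64.98310089111328 home [288.9 248.3] 11mm [287.8 243.5]
[0.44314895 0.01388246 0.11762017] [np.float64(0.00773322430120786), np.float64(0.0077332243012078125)] pin est 0.0053752875407773815
```

View pics/s13.png

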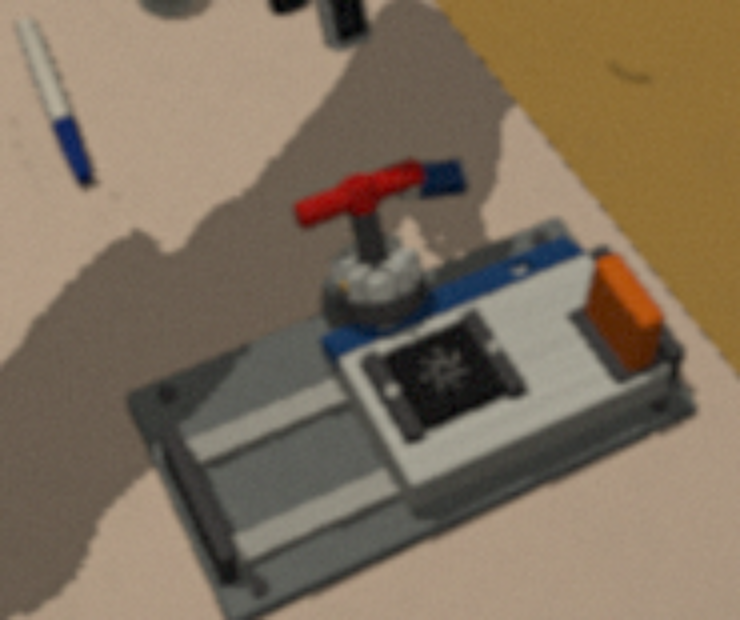

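View pics/w13.png

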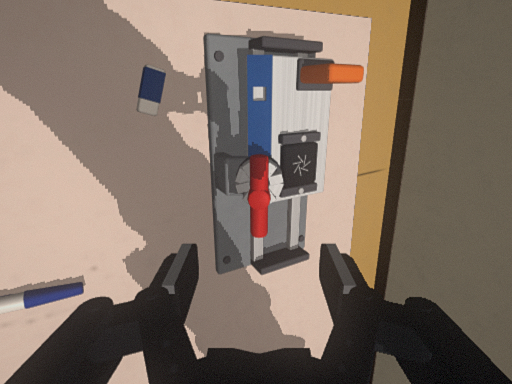

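The scene view puts the bar at (289.3,248.6), against (289.2,248.7) when it was home at the start, so the pin is home. The brass cross-pin is down in the slot, the carriage is at the far stop, and the fingers are clear. The top-view measurement disagreed because the arm hides part of the bar there.

```bash
python3 -c "
from bench import r
print(r.hand_in())"
```

```text
the job is handed in; nothing more can be done
None
```

The slide is at its other station with the index pin home in the second hole, and I handed the job in at about 15.7 s of the 58 s allowed. No verdict was reported.

**What I did:** I pulled the T-handle out against about 15 N of spring, turned it about 70° into the rest notch and let go. I then moved the carriage by its fin, regrasped the handle, turned it back and eased the pin in.

**Last checks:**
- **Rest notch:** the pin hung by itself about 10–11 mm out, judged from the gripper's position and the pictures.
- **Carriage:** it travelled 79.8 mm by the arm's reading, with about 10 N of push against the far stop. The top and wrist pictures show it at that stop.
- **Pin home:** in the scene view the bar's middle is within about 0.2 px of where it was at the start. The wrist view also fits home, with the bar parallel to the rails. The gripper stopped at the depth I predicted for home.
- **Robot clear:** the fingers are open and about 10 cm back from where they let go of the handle, with about 1 N on the force reading.
- **Pot and bottle:** the arm kept well above them. I did not look at them again after the first pictures.

**Disagreement:** my final triangulation from the top and scene cameras gave the pin 5 mm out, with an 8 mm ray mismatch. The arm was hiding half the handle in the top view, so I set it aside in favour of the scene and wrist views and the gripper depth.

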